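# Make up a weighing kit and a dilution kit

## Robot

A 7-joint arm with a two-finger parallel gripper is mounted at the origin on a cart in front of the work surface, level with it; the furniture and walls round the work are solid. World frame = base frame: x ahead of the robot, y to its left, z up, the work surface at z = 0. Lengths are in m, angles in rad, forces in N, time in s.
With the tool pointing down it reaches from about 0.35 to 0.9 m from the base axis. Payload 7.2 kg.
Tool frame: the origin (TCP) lies midway between the tips of the shut fingers; the grasp point (between the pads) lies 19 mm behind it; z points along the fingers, y is the line along which they close (so a half turn about z gives the same grasp; the last joint's range is limited). The gripper opens to 85 mm and grips with 20 to 120 N. Pads are 22 mm wide; open, the fingers measure 114 mm over their backs; the gripper's body (76 mm by 85 mm) begins 54 mm behind the grasp point. The pads swing forward as they close: fully open they stand 13 mm farther back than shut.
Start: joints at [-1.206, 0.411, -0.013, 1.596, 0.006, 1.134, -0.082], TCP at [0.262, 0.567, 0.231] pointing down, gripper open.
Joint ranges: [-2.95, 2.95], [-0.29, 1.99], [-1.47, 1.44], [0.14, 2.54], [-1.03, 4.17], [0.13, 1.85], [-2.86, 2.86]. Speed limits (rad/s): [2.39, 2.39, 3.01, 3.01, 3.14, 3.14, 3.14].

## Interface

Orientations are given as a unit quaternion [x, y, z, w].
In Python, from plant import * gives the robot as it stands.
- The arm moves only by the tool play_rows, never from a script. Its argument "series" is one flat list of numbers, 7 for each row, row after row: the shift along the world's x, y, z in m, then the turn, a rotation vector about the world's x, y, z in rad, then the opening, from -1 (shut) to 1 (fully open). In form: [tx, ty, tz, rx, ry, rz, fingers, tx, ty, tz, rx, ry, rz, fingers, ...]. A call has 1 to 12 rows; each row shifts and turns the commanded pose from where the row before left it; what a row does not reach is not made up. A row lasts 1/8 s, in which the tool goes at most 62.5 mm and 10.7 degrees, less where a joint would pass 70% of its speed; a pose out of reach is approached as far as the arm can. A call is refused whole if a number of a shift passes 0.0625 or a number of a turn 0.188, either way. A call with a gripper value outside its range is refused whole. The fingers move at their own pace and stop on an object; "squeeze" is the grip in N (left out, the last holds). Time passes only in rows, so rows that do not move let the fingers close. It gives the time, the measured TCP pose, the force, the opening and the grip force at its end, in the units of the state.
- get_state(): the state, without advancing time (a new reading comes with each control period).
- read_camera(name): name is "scene" or "top"; returns (picture, depth): 480x640x3 uint8, red, green, blue; 480x640 float32, m along the optical axis (not along the pixel's ray), 0 where there is no reading.
- camera_model(name): a dict with "K" (3x3 intrinsics, pixels), "R" (3x3) and "t" (3): a world point X has camera coordinates R X + t. Camera axes: x right, y down, z forward; pixel columns grow to the right and rows downward; lengths in m; the calibration is good to about 2 mm. A picture is of the moment at which its call begins. camera_model takes no time and is no camera call.
- job_done(): hands the job in; it is judged then, once.
The state is a dict: "time": time; "joint_pos": joint angles; "joint_velocities": joint speeds; "tau": joint torques, N m; "tcp_pos": TCP position; "tool_rot": TCP orientation; "force": force on the tool from outside, world axes, zero at the start; "wrist_torque": the same for the moment, N m; "opening": finger opening in m; "grip_force": force on a finger pad.
Only numpy, scipy, OpenCV 4.12 (cv2) and the standard library are available. Lean on these libraries where they do the work, as an engineer would, in place of code of your own. Each camera call takes 0.05 s, during which the arm holds its last target. There are 200 camera calls.

## Task

Make up two kits from the stock on the bench. On the tray with the two notched cradles pack the weighing kit: the petri dish flat between its four pins, then the tweezers across both notches above it, and the small porcelain cup upright in the round collar. On the other tray pack the dilution kit: the volumetric flask upright in the large collar and the dropper bottle upright in the small one; do not tip either over on the way, and leave the rubber stopper and the glass rod where they lie.

Things in the scene. Friction and masses are not known exactly. Their poses are not given: they have to be found in the camera images.
- weighing_tray: fixed pale grey tray with two notched cradles, 150x225x11 mm; origin: centre of underside, y along its length. In mm: floor z 5. Dish nest centre (0,38): pins 8 thick, to z 16, at x +-30, y 38+-30. Cradles 6 thick, 56 wide (x), to z 38, at y -8 and 84; notch at x 0, 20 wide at its floor (z 27), 30 at the top. Cup collar centre (0,-77): 42 inside, mouth 52, to z 17
- dilution_tray: fixed pale grey tray without cradles, 130x200x11 mm; origin: centre of underside, y along its length. In mm: floor z 5. Large collar (flask) centre (0,44): 60 inside, flared to 70 at the mouth, to z 23. Small collar (bottle) centre (0,-58): 44 inside, flared to 54, to z 21
- petri_dish: clear glass petri dish with its lid on, a flat disc 66 mm across and 16 mm high, lying flat on the bench; origin at the centre of its underside, z up
- tweezers: steel tweezers lying on their side on the bench, 126 mm long (along their y), 14 mm wide (x) and 10 mm high; origin at the middle of the underside, z up. One tapered piece, it does not spring: pinch it across x at the middle
- weighing_cup: small open white porcelain cup, 36 mm across at the rim, 28 mm at the foot, 29 mm high, standing upright; origin at the centre of its underside, z up. Rigid: grasp its outside
- dropper_bottle: brown glass dropper bottle with black cap and teat, standing upright, 102 mm high: round body 36 mm across up to 54 mm, above that cap and teat 20 mm across; origin at the centre of its underside, z up
- vol_flask: clear glass volumetric flask standing upright, 194 mm high to the top of its stopper: nearly ball-shaped bulb 62 mm across, 64 mm high and narrow at its flat foot (so it stands on the floor of a 60 mm collar), long thin neck 16 mm across from there to 171 mm; origin at the centre of its underside, z up. Take it by the neck
- rubber_stopper: loose black rubber stopper, a slightly tapered plug 34 mm across and 28 mm high, standing among the stock; not part of either kit, to be left alone; origin at the centre of its underside
- glass_rod: loose clear glass stirring rod with a red rubber end, 155 mm long (along its y) and 8 mm thick, lying among the stock; not part of either kit, to be left alone; origin at the middle of its underside
Things that resemble listed ones, but are neither listed nor needed, are in the scene too. Leave any yellow look-alike of the petri_dish alone. There is more than one size of the dropper_bottle; the job needs the smaller.

How it is judged:
By the outcome, as a careful person would: the job done as asked, in the order asked, and still so for the second after the job is handed in, with the robot touching nothing.
It also fails if it takes over 144 s, if anything falls off the work surface, if the arm or the gripper's body presses on something with over 40 N, if the wrist force passes 120 N, or if a joint passes its speed limit or range.

## Working session

There is one attempt and no reset: what is moved stays moved. The work goes in short steps, Python scripts to look and compute and a tool call to move; the robot and the scene stay as the last step left them, time stands still between calls to the robot, and variables do not carry over. Pictures are saved under pics/ and viewed, at most 14 in all, crops included, and the job is handed in when it is done.

Besides the shell and the picture viewer there is one more tool, called after ">>>" as name(argument=value, ...) on one line, values as JSON. play_rows: Moves the arm, as the interface text tells. Its arguments: {"type":"object","properties":{"series":{"type":"array"},"squeeze":{"type":"number"}},"required":["series"]}

```bash
ls; mkdir -p pics; python3 - <<'E'
from plant import *
import cv2,numpy as np
for n in("scene","top"):
    p,d=read_camera(n);cv2.imwrite(f"pics/{n}0.png",p[:,:,::-1]);np.save(f"{n}0.npy",d)
    c=camera_model(n);print(n,c,(d>0).mean())
print(get_state())
E
```

```text
pics
scene {'K': array([[536.03942205,   0.        , 321.01130773],
       [  0.        , 536.03942205, 229.76077755],
       [  0.        ,   0.        ,   1.        ]]), 'R': array([[ 0.49564504, -0.86851455,  0.00429684],
       [-0.59912954, -0.3454854 , -0.7222767 ],
       [ 0.62879232,  0.3554185 , -0.69159085]]), 't': array([-0.2701506 ,  0.26550358,  0.9183539 ])} 0.9961946614583334
top {'K': array([[480.90367392,   0.        , 316.86154713],
       [  0.        , 480.90367392, 236.83618717],
       [  0.        ,   0.        ,   1.        ]]), 'R': array([[-0.0109543 , -0.99964741, -0.02418814],
       [-0.98549119,  0.01489016, -0.16907218],
       [ 0.16937273,  0.02198513, -0.98530682]]), 't': array([-0.01732317,  0.44183496,  1.21404852])} 0.996015625
{'time': 0.1, 'joint_pos': array([-1.20620967,  0.41179761, -0.01269719,  1.59696474,  0.00556474,
        1.13429176, -0.08219789]), 'joint_velocities': array([ 9.40271055e-05, -9.43952960e-04,  1.08601587e-04, -2.63691879e-03,
        8.78090725e-04,  3.55671444e-04, -1.15426908e-03]), 'tau': array([ 2.62087138e-03, -6.01829338e+01,  6.84105679e-01, -3.00087011e+01,
        1.40312553e-02,  6.52244082e-03,  3.55348007e-06]), 'tcp_pos': array([0.26197178, 0.56695622, 0.23054933]), 'tool_rot': array([ 2.14709481e-01,  9.76677700e-01, -7.03670391e-04, -1.16409317e-04]), 'force': array([-0.57919218,  0.17388971, -0.44242105]), 'wrist_torque': array([ 0.01379336, -0.06121141,  0.07079967]), 'grip_force': 0.0, 'opening': 0.08526819381915722}
```

View pics/top0.png

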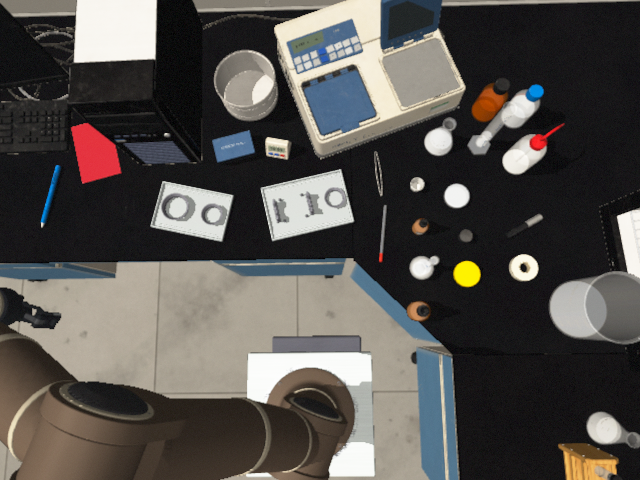

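View pics/scene0.png

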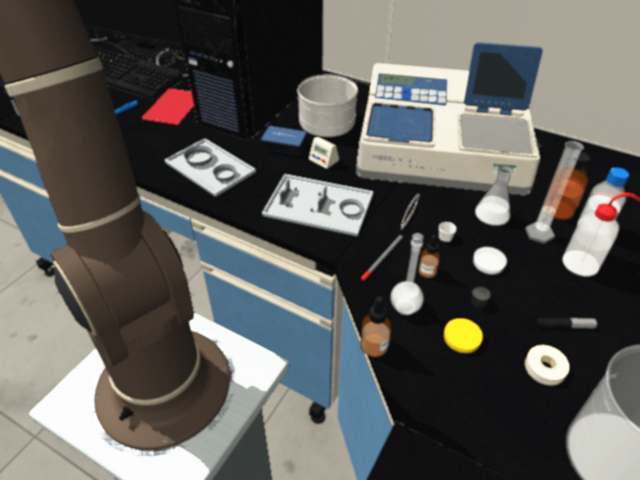

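The top view shows the dilution tray at px (193,211), the weighing tray at (307,205), the tweezers at (379,173), the cup at (417,184) and the dish at (456,196). The small bottle is at (421,227), the large bottle at (419,311), the flask at (421,267), the stopper at (465,236) and the rod at (383,233). The scene view agrees: flask (407,290), small bottle (428,262), cup (447,232).

Next I'll measure from the depth of both views and cross-check the two.

```bash
cat > h.py <<'E'
import numpy as np,cv2
from plant import *
def cloud(d,c):
    v,u=np.indices(d.shape);K=c["K"]
    P=np.stack([(u-K[0,2])/K[0,0]*d,(v-K[1,2])/K[1,1]*d,d],-1)
    return (P-c["t"])@c["R"]   # R^T(P-t)
def grab(tag):
    o={}
    for n in("scene","top"):
        p,d=read_camera(n);W=cloud(d,camera_model(n));W[d==0]=np.nan;o[n]=(p,W)
        cv2.imwrite(f"pics/{n}{tag}.png",p[:,:,::-1])
    return o
def ortho(o,n,x0,x1,y0,y1,z=0.,s=1000):
    "rectified image at plane z: rows=x descending, cols=y descending, s px/m"
    p=o[n][0];c=camera_model(n)
    H=c["K"]@np.column_stack([c["R"][:,0],c["R"][:,1],c["R"][:,2]*z+c["t"]])
    A=np.array([[0,-1/s,x1],[-1/s,0,y1],[0,0,1]])
    return cv2.warpPerspective(p,np.linalg.inv(H@A),(int((y1-y0)*s),int((x1-x0)*s)),flags=cv2.INTER_CUBIC)
E
python3 - <<'E'
from h import *
np.set_printoptions(precision=4,suppress=True)
o=grab(1)
reg=dict(dil=(193,211),wei=(307,205),twz=(379,173),cup=(417,184),dish=(456,196),sb=(421,227),lb=(419,311),fl=(421,267),stop=(465,236),rod=(383,233),erl=(440,140))
T=o["top"][1];S=o["scene"][1].reshape(-1,3);S=S[np.isfinite(S).all(1)]
tb=T[225:250,300:370].reshape(-1,3);print("table z",np.nanmedian(tb[:,2]))
for k,(u,v) in reg.items():
    c=T[v,u];print(k,c,end=' ')
    r=0.035
    for nm,Q in(("T",T.reshape(-1,3)),("S",S)):
        q=Q[(np.hypot(Q[:,0]-c[0],Q[:,1]-c[1])<r)&(Q[:,2]>.006)&(Q[:,2]<.3)]
        if len(q):print(nm,len(q),'zmax %.3f'%np.percentile(q[:,2],99),'x %.3f %.3f y %.3f %.3f'%(q[:,0].min(),q[:,0].max(),q[:,1].min(),q[:,1].max()),end=' ')
    print()
x=(.3,.72,-.5,.42)
im=ortho(o,"top",.35,.75,-.36,.34,0.0,1100);cv2.imwrite("pics/orthoT.png",im[:,:,::-1])
im=ortho(o,"scene",.35,.75,-.36,.34,0.0,1100);cv2.imwrite("pics/orthoS.png",im[:,:,::-1])
E
```

```text
table z 0.0007085520244730487
dil [0.5231 0.3127 0.006 ] T 257 zmax 0.026 x 0.489 0.558 y 0.278 0.347 S 223 zmax 0.026 x 0.490 0.557 y 0.278 0.344 
wei [0.535  0.0034 0.0042] T 252 zmax 0.041 x 0.501 0.567 y -0.029 0.036 S 300 zmax 0.040 x 0.501 0.569 y -0.031 0.038 
twz [ 0.6221 -0.194   0.0013] T 26 zmax 0.016 x 0.592 0.653 y -0.201 -0.179 S 34 zmax 0.013 x 0.589 0.656 y -0.201 -0.184 
cup [ 0.5889 -0.2956  0.0026] T 104 zmax 0.032 x 0.567 0.619 y -0.308 -0.272 S 231 zmax 0.031 x 0.567 0.606 y -0.310 -0.276 
dish [ 0.5497 -0.3946  0.0177] T 487 zmax 0.022 x 0.520 0.584 y -0.428 -0.362 S 628 zmax 0.020 x 0.521 0.584 y -0.429 -0.366 
sb [ 0.4592 -0.2896  0.0595] T 218 zmax 0.103 x 0.442 0.485 y -0.310 -0.260 S 566 zmax 0.102 x 0.450 0.484 y -0.314 -0.278 
lb [ 0.2469 -0.266   0.1059] T 395 zmax 0.140 x 0.226 0.274 y -0.301 -0.250 S 1154 zmax 0.138 x 0.225 0.270 y -0.301 -0.253 
fl [ 0.3568 -0.2847  0.0596] T 523 zmax 0.195 x 0.326 0.390 y -0.316 -0.253 S 1199 zmax 0.194 x 0.331 0.384 y -0.320 -0.264 
stop [ 0.4394 -0.4083  0.0289] T 150 zmax 0.034 x 0.408 0.471 y -0.436 -0.390 S 288 zmax 0.032 x 0.426 0.463 y -0.429 -0.396 
rod [ 0.455  -0.1989  0.0044] T 57 zmax 0.014 x 0.422 0.490 y -0.221 -0.175 S 66 zmax 0.011 x 0.422 0.489 y -0.207 -0.193 
erl [ 0.6897 -0.3493  0.0635] T 695 zmax 0.131 x 0.669 0.724 y -0.384 -0.320 S 1112 zmax 0.130 x 0.670 0.724 y -0.384 -0.323
```

View pics/orthoT.png

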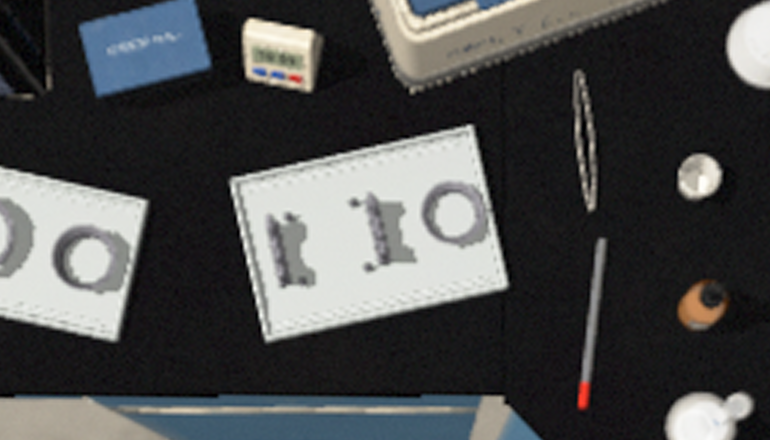

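```bash
python3 - <<'E'
from h import *
from scipy.optimize import least_squares
o=grab(2)
Q={n:o[n][1].reshape(-1,3) for n in o}
Q={n:q[np.isfinite(q).all(1)] for n,q in Q.items()}
def sel(n,c,r,z0,z1):
    q=Q[n];return q[(np.hypot(q[:,0]-c[0],q[:,1]-c[1])<r)&(q[:,2]>z0)&(q[:,2]<z1)]
def circ(q,R):
    f=least_squares(lambda p:np.hypot(q[:,0]-p[0],q[:,1]-p[1])-R,q[:,:2].mean(0),loss='soft_l1',f_scale=.002);return f.x
def show(k,c,r,z0,z1,R=None):
    for n in Q:
        q=sel(n,c,r,z0,z1)
        if len(q)<4: print(k,n,'few');continue
        a=circ(q,R) if R else None
        print(k,n,len(q),'mean',q.mean(0).round(4),'minAreaRect',cv2.minAreaRect((q[:,:2]*1000).astype(np.float32)), 'circ',a)
show('dish top',(.552,-.397),.045,.010,.03)
show('cup',(.587,-.293),.03,.02,.04,.018)
show('sb body',(.467,-.295),.03,.012,.05,.018)
show('sb cap',(.467,-.295),.03,.062,.12,.010)
show('fl bulb',(.357,-.288),.045,.02,.045,.031)
show('fl neck',(.357,-.288),.035,.08,.165,.008)
show('fl top',(.357,-.288),.035,.175,.25)
show('twz',(.622,-.193),.08,.005,.03)
show('rod',(.455,-.199),.09,.005,.03)
show('stop',(.433,-.413),.035,.015,.05,.016)
show('dil',(.523,.31),.14,.004,.035)
show('wei',(.535,.0),.15,.004,.05)
show('wei cr',(.535,.0),.15,.030,.05)
show('dil col',(.523,.31),.14,.016,.035)
E
```

```text
dish top scene 643 mean [ 0.5528 -0.3996  0.0167] minAreaRect ((554.9638671875, -398.9361267089844), (66.98592376708984, 65.53092956542969), 2.223857879638672) circ None
dish top top 489 mean [ 0.5528 -0.3954  0.016 ] minAreaRect ((553.5641479492188, -395.77093505859375), (63.66993713378906, 66.61172485351562), 44.10859298706055) circ None
cup scene 117 mean [ 0.5868 -0.2922  0.0256] minAreaRect ((586.1763305664062, -292.72515869140625), (37.255130767822266, 34.56000518798828), 8.064949035644531) circ [ 0.58519064 -0.29302942]
cup top 51 mean [ 0.5856 -0.2915  0.0263] minAreaRect ((583.248291015625, -289.4454345703125), (34.456050872802734, 34.239601135253906), 37.05581283569336) circ [ 0.58330735 -0.28892862]
sb body scene 258 mean [ 0.4576 -0.2986  0.0325] minAreaRect ((462.4226379394531, -295.6637878417969), (37.69557571411133, 25.967239379882812), 89.44599151611328) circ [ 0.4708554  -0.29559418]
sb body top 75 mean [ 0.4607 -0.2844  0.0367] minAreaRect ((467.9570617675781, -291.8988342285156), (36.58522415161133, 34.59051513671875), 33.82248306274414) circ [ 0.46857945 -0.292775
[... 3212 characters left out ...]
42) circ None
wei cr scene 169 mean [ 5.972e-01 -2.000e-04  3.800e-02] minAreaRect ((574.3037719726562, 0.6960678100585938), (103.36775207519531, 226.06881713867188), 49.675174713134766) circ None
wei cr top 113 mean [0.5861 0.0096 0.0378] minAreaRect ((575.4630126953125, 3.8699722290039062), (102.55802154541016, 228.52560424804688), 50.83298873901367) circ None
dil col scene 354 mean [0.5498 0.3206 0.0212] minAreaRect ((559.0819702148438, 325.2469177246094), (196.27020263671875, 147.76077270507812), 22.881332397460938) circ None
dil col top 362 mean [0.5393 0.3218 0.021 ] minAreaRect ((559.8231811523438, 305.983154296875), (195.1422119140625, 202.1320037841797), 76.01041412353516) circ None
```

The rectified top view shows the weighing tray with cradles at cols 285 and 380 and the cup collar at (453,213), yawed about +12°. The tweezers run from (578,70) to (591,212) and the rod from (601,238) to (583,408). Next I'll refine the tray and tweezers fits.

```bash
cat > fit.py <<'E'
from h import *
from scipy.optimize import least_squares
def trays(o):
  out={}
  for n in("scene","top"):
    W=o[n][1].reshape(-1,3);W=W[np.isfinite(W).all(1)]
    for nm,c,dims in(("wei",(.535,0,),(.150,.225)),("dil",(.523,.31),(.130,.200))):
        s=2000;im=ortho(o,n,.40,.70,-.16,.46,.011,s)
        g=(im.min(2)>110).astype(np.uint8)
        g=cv2.morphologyEx(g,cv2.MORPH_OPEN,np.ones((9,9)))
        cs=cv2.findContours(g,cv2.RETR_EXTERNAL,cv2.CHAIN_APPROX_NONE)[0]
        uv=lambda c:((.46-c[1])*s,(.70-c[0])*s)
        for k in cs:
            if cv2.pointPolygonTest(k,uv(c),False)>0:
                (a,b),wh,an=cv2.minAreaRect(k);print(n,nm,'rect c',round(.70-b/s,4),round(.46-a/s,4),'size',np.round(np.array(wh)/s,4),'ang',round(an,2))
    def pose(nm,x0,feats):
        # feats: depth residuals on collars' inner walls: points z high, ring fits
        for f,(c,zl,zh,rr) in feats.items():
            q=W[(np.hypot(W[:,0]-c[0],W[:,1]-c[1])<rr)&(W[:,2]>zl)&(W[:,2]<zh)]
            r=least_squares(lambda p:np.hypot(q[:,0]-p[0],q[:,1]-p[1])-p[2],[*c,.03],loss='soft_l1',f_scale=.002)
            print(n,nm,f,len(q),'ring',r.x.round(4),'z',np.median(q[:,2]).round(4))
    pose('wei',0,{'cup':((.557,-.074),.013,.022,.033)})
    pose('dil',0,{'small':((.518,.257),.017,.026,.034),'large':((.540,.356),.019,.028,.042)})
    q=W[(abs(W[:,0]-.55)<.08)&(abs(W[:,1]-.03)<.09)&(W[:,2]>.030)&(W[:,2]<.05)]
    _,lab,cen=cv2.kmeans(q[:,:2].astype(np.float32),2,None,(3,50,1e-6),5,cv2.KMEANS_PP_CENTERS)
    for i in(0,1):
        p=q[lab[:,0]==i];print(n,'cradle',len(p),cv2.minAreaRect((p[:,:2]*1000).astype(np.float32)),p.mean(0).round(4))
def strip(o,n,c,L,th,hw,z,thr):
    s=2000;x0,x1,y0,y1=c[0]-.08,c[0]+.08,c[1]-.04,c[1]+.04
    im=ortho(o,n,x0,x1,y0,y1,z,s);g=(im.max(2)>thr).astype(np.uint8)
    k=max(cv2.findContours(cv2.morphologyEx(g,cv2.MORPH_CLOSE,np.ones((25,25))),cv2.RETR_EXTERNAL,cv2.CHAIN_APPROX_NONE)[0],key=cv2.contourArea)
    (a,b),wh,an=cv2.minAreaRect(k);print(n,'strip c',round(x1-b/s,4),round(y1-a/s,4),np.round(np.array(wh)/s,4),an);return im
E
python3 - <<'E'
from fit import *
o=grab(3);trays(o)
ims=[]
for n in o: ims.append(strip(o,n,(.622,-.193),.126,0,.02,.007,90))
ims=np.hstack(ims+[ortho(o,n,.542,.702,-.233,-.153,.007,2000) for n in ()])
im=np.hstack([ims,ortho(o,"scene",.46,.62,-.13,.15,.02,2000)[:, :]])
im=cv2.resize(im,(800,int(im.shape[0]*800/im.shape[1])));cv2.imwrite("pics/tw3.png",im[:,:,::-1])
E
```

```text
scene wei rect c 0.5358 0.0026 size [0.1601 0.2275] ang 77.47
scene dil rect c 0.5238 0.3134 size [0.2068 0.1381] ang 12.44
scene wei cup 136 ring [ 0.5554 -0.0733  0.0256] z 0.016
scene dil small 106 ring [0.5142 0.2558 0.027 ] z 0.0198
scene dil large 126 ring [0.5356 0.355  0.0349] z 0.0221
scene cradle 47 ((540.2652587890625, -6.241647720336914), (56.49114227294922, 6.6896891593933105), 13.374412536621094) [ 0.5381 -0.0068  0.0355]
scene cradle 41 ((519.6278076171875, 83.82662200927734), (56.80794906616211, 7.260376453399658), 13.329916954040527) [0.52   0.0831 0.0367]
top wei rect c 0.5358 0.0048 size [0.152  0.2263] ang 77.42
top dil rect c 0.5235 0.3158 size [0.2014 0.1323] ang 12.63
top wei cup 119 ring [ 0.5536 -0.0698  0.0253] z 0.0157
top dil small 115 ring [0.5126 0.2596 0.0266] z 0.0206
top dil large 133 ring [0.5346 0.3587 0.0346] z 0.0222
top cradle 33 ((517.9812622070312, 86.85037231445312), (54.80413055419922, 5.8902435302734375), 12.408818244934082) [0.518  0.0867 0.0359]
top cradle 34 ((538.0980834960938, -2.622892379760742), (55.632080078125, 5.778473854064941), 12.5194730758667) [ 0.5376 -0.0025  0.0364]
scene strip c 0.6202 -0.1922 [0.1293 0.0165] 83.55839538574219
top strip c 0.6203 -0.1905 [0.127  0.0176] 86.18592071533203
```

View pics/tw3.png

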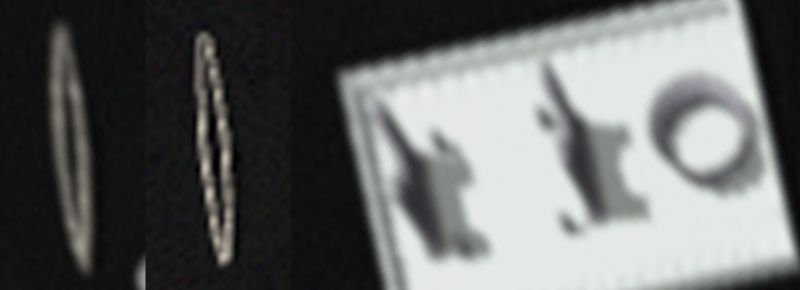

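Both views agree on sizes and heights; the top view reads about +3.5 mm in y against the scene view, so I take the mean.

| Item | Position (x, y) | Yaw |
|---|---|---|
| Dish | .554, -.3975 | – |
| Tweezers | .620, -.191 | – |
| Cup | .585, -.291 | – |
| Small bottle | .4705, -.2945 | – |
| Flask | .362, -.292 | – |
| Weighing tray | .537, .0035 | 12.7° |
| Dish nest | .529, .041 | – |
| Cup collar | .554, -.072 | – |
| Flask collar | .535, .357 | – |
| Bottle collar | .513, .258 | – |

I'll start with the approach to the dish.

>>> play_rows(series=[0.018,-0.06,0,0,0,-0.076,1,0.018,-0.06,0,0,0,-0.076,1,0.018,-0.06,0,0,0,-0.076,1,0.018,-0.06,0,0,0,-0.076,1,0.018,-0.06,0,0,0,-0.076,1,0.018,-0.06,0,0,0,-0.076,1,0.018,-0.06,0,0,0,-0.076,1,0.018,-0.06,0,0,0,-0.076,1,0.018,-0.06,0,0,0,-0.076,1,0.018,-0.06,0,0,0,-0.076,1,0.018,-0.06,0,0,0,-0.076,1,0.018,-0.06,0,0,0,-0.076,1], squeeze=40)

```text
time: 1.9
tcp_pos: [0.4782, -0.1528, 0.2318]
tool_rot: [0.624, 0.782, 0.001, 0.001]
force: [1.2, 0.9, -0.4]
opening: 0.0859
grip_force: 0.0
```

>>> play_rows(series=[0.019,-0.061,0,0,0,0,1,0.019,-0.061,0,0,0,0,1,0.019,-0.061,0,0,0,0,1,0.019,-0.0615,-0.01,0,0,0,1,0,0,-0.05,0,0,0,1,0,0,-0.05,0,0,0,1,0,0,-0.05,0,0,0,1,0,0,-0.02,0,0,0,1,0,0,0,0,0,0,1])

```text
time: 3.02
tcp_pos: [0.5513, -0.3888, 0.051]
tool_rot: [0.623, 0.782, -0.0, -0.001]
force: [-0.2, 0.5, 1.2]
opening: 0.0858
grip_force: 0.0
```

>>> play_rows(series=[0.0027,-0.0087,0,0,0,0,1,0,0,0,0,0,0,1])

```text
time: 3.28
tcp_pos: [0.5554, -0.3997, 0.054]
tool_rot: [0.623, 0.782, -0.0, 0.002]
force: [0.5, -0.7, -0.6]
opening: 0.0853
grip_force: 0.0
```

```bash
python3 - <<'E'
from h import *
o=grab(4);print(get_state()["tcp_pos"])
a=o["scene"][0][170:370,380:600];b=o["top"][0][110:270,370:546]
im=np.hstack([cv2.resize(a,(440,400)),cv2.resize(b,(440,400))])[:, :800];cv2.imwrite("pics/c4.png",im[:,:,::-1])
E
```

```text
[ 0.55493571 -0.39847436  0.05317625]
```

View pics/c4.png

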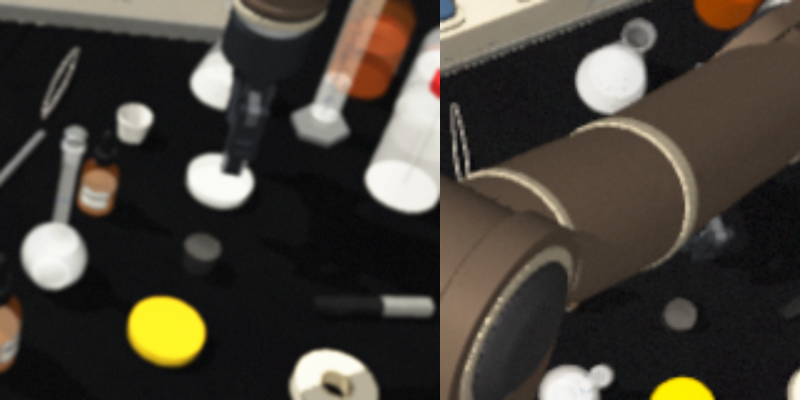

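The crop shows the fingers straddling the dish (about px (222,180) in the crop). The top view is hidden by the forearm.

>>> play_rows(series=[0,0,-0.03,0,0,0,1,0,0,-0.026,0,0,0,1,0,0,0,0,0,0,1,0,0,0,0,0,0,0,0,0,0,0,0,0,0,0,0,0,0,0,0,0,0,0,0,0,0,0,0], squeeze=30)

```text
time: 4.25
tcp_pos: [0.5552, -0.3985, -0.0026]
tool_rot: [0.623, 0.782, 0.0, 0.001]
force: [-0.4, 0.4, 6.8]
opening: 0.0645
grip_force: 33.9
```

>>> play_rows(series=[0,0,0.02,0,0,0,0,0,0,0.04,0,0,0,0,0,0,0.05,0,0,0,0,0,0,0.03,0,0,0,0,0,0,0,0,0,0,0])

```text
time: 4.88
tcp_pos: [0.5556, -0.3989, 0.14]
tool_rot: [0.623, 0.782, 0.001, 0.003]
force: [-0.0, 0.0, -0.4]
opening: 0.0646
grip_force: 33.7
```

```bash
python3 - <<'E'
from h import *
o=grab(5);s=get_state();t=s["tcp_pos"];print(t,s["opening"],s["force"])
for n in o:
    W=o[n][1].reshape(-1,3);q=W[(abs(W[:,0]-t[0])<.06)&(abs(W[:,1]-t[1])<.06)&(abs(W[:,2]-t[2]-.01)<.03)]
    for lo in np.arange(-.02,.04,.006):
        m=q[(q[:,2]-t[2]>=lo)&(q[:,2]-t[2]<lo+.006)]
        if len(m)>3:print(n,round(lo,3),len(m),m[:,:2].min(0),m[:,:2].max(0))
cv2.imwrite("pics/c5.png",cv2.resize(o["scene"][0][150:290,400:560,::-1],(640,560)))
E
```

```text
[ 0.55434932 -0.39737468  0.13628515] 0.06453742114758117 [ 0.04999974 -0.12590828 -1.95994936]
scene 0.01 62 [ 0.51551643 -0.43166274] [ 0.54975754 -0.3698442 ]
scene 0.016 128 [ 0.51098684 -0.43237355] [ 0.59011397 -0.36739652]
scene 0.022 281 [ 0.5094745 -0.4321389] [ 0.58871743 -0.36728131]
scene 0.028 37 [ 0.50795362 -0.41768745] [ 0.58990168 -0.38030764]
scene 0.034 37 [ 0.50755192 -0.41826111] [ 0.59139403 -0.37973254]
```

View pics/c5.png

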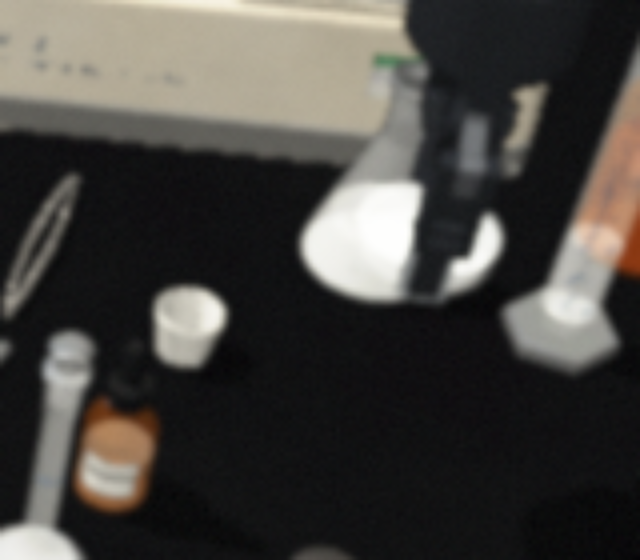

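The dish is held flat: in the scene cloud its y centre is -.3998, and minus the bias that matches the TCP to within 1 mm.

>>> play_rows(series=[-0.0032,0.0548,0,0,0,0,0,-0.0032,0.0548,0,0,0,0,0,-0.0032,0.0548,0,0,0,0,0,-0.0032,0.0548,0,0,0,0,0,-0.0032,0.0548,0,0,0,0,0,-0.0032,0.0548,0,0,0,0,0,-0.0032,0.0548,0,0,0,0,0,-0.0032,0.0548,0,0,0,0,0,0,0,-0.04,0,0,0,0,0,0,-0.036,0,0,0,0,0,0,0,0,0,0,0,0,0,0,0,0,0,0])

```text
time: 6.48
tcp_pos: [0.5289, 0.0401, 0.0602]
tool_rot: [0.623, 0.782, -0.0, 0.0]
force: [0.3, -0.7, -0.0]
opening: 0.0646
grip_force: 33.8
```

```bash
python3 - <<'E'
from h import *
o=grab(6);s=get_state();print(s["tcp_pos"],s["tool_rot"],s["opening"],s["force"])
a=cv2.resize(o["scene"][0][150:250,240:400],(640,400));b=cv2.resize(o["top"][0][150:250,240:380],(560,400))
cv2.imwrite("pics/c6.png",np.hstack([a[:,:400],b[:,:400]])[:,:,::-1])
E
```

```text
[0.52961847 0.0404053  0.06094477] [6.23127884e-01 7.82119404e-01 7.24131169e-04 5.94385854e-04] 0.06472689110022267 [ 0.32160663 -0.99452318 -1.14092812]
```

View pics/c6.png

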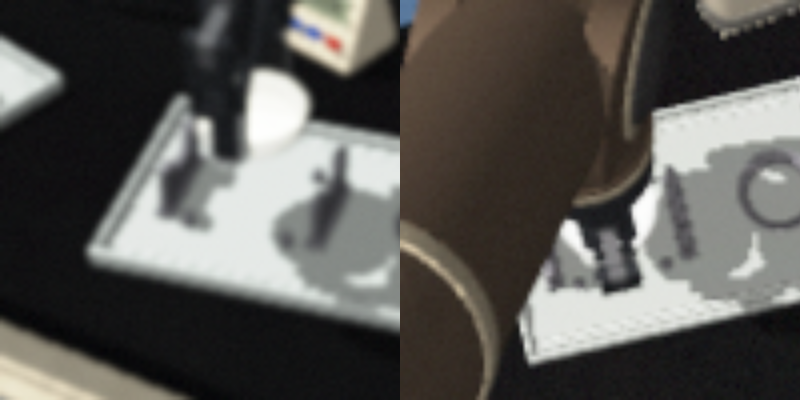

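The dish is centred between the cradles (px (270,110) in the crop). Lowering it now.

>>> play_rows(series=[0,0,-0.03,0,0,0,0,0,0,-0.015,0,0,0,0,0,0,-0.007,0,0,0,0,0,0,-0.004,0,0,0,0,0,0,0,0,0,0,0,0,0,0,0,0,0,0])

```text
time: 7.32
tcp_pos: [0.5291, 0.0407, 0.0042]
tool_rot: [0.623, 0.782, 0.0, 0.0]
force: [0.1, -0.3, -0.5]
opening: 0.0647
grip_force: 33.8
```

>>> play_rows(series=[0,0,-0.0015,0,0,0,0,0,0,0,0,0,0,0,0,0,0,0,0,0,0.8,0,0,0,0,0,0,0.9,0,0,0,0,0,0,0.9,0,0,0.02,0,0,0,0.9,0,0,0.05,0,0,0,0.9,0,0,0.06,0,0,0,0.9,0,0,0.05,0,0,0,0.9])

```text
time: 8.45
tcp_pos: [0.5288, 0.0405, 0.1843]
tool_rot: [0.623, 0.782, 0.0, 0.0]
force: [-0.3, 0.7, -0.3]
opening: 0.081
grip_force: 0.0
```

>>> play_rows(series=[0.0114,-0.029,0,0,0,0.1796,0,0.0114,-0.029,0,0,0,0.1796,0,0.0114,-0.029,0,0,0,0.1796,0,0.0114,-0.029,0,0,0,0.1796,0,0.0114,-0.029,0,0,0,0.1796,0,0.0114,-0.029,0,0,0,0.1796,0,0.0114,-0.029,0,0,0,0.1796,0,0.0114,-0.029,0,0,0,0.1796,0,0,0,-0.06,0,0,0,0,0,0,-0.06,0,0,0,0,0,0,0,0,0,0,0,0,0,0,0,0,0,0])

```text
time: 9.95
tcp_pos: [0.621, -0.1919, 0.0642]
tool_rot: [-0.046, 0.999, -0.0, 0.001]
force: [1.2, -0.1, 0.9]
opening: 0.0426
grip_force: 0.0
```

```bash
python3 - <<'E'
from fit import *
o=grab(7);s=get_state();t=s["tcp_pos"];print(t,s["opening"],s["force"],s["joint_pos"])
from scipy.spatial.transform import Rotation as R
y=R.from_quat(s["tool_rot"]).as_matrix()[:,1];print('closing',np.degrees(np.arctan2(y[1],y[0])))
trW=o["top"][1].reshape(-1,3)
for n in o:
    W=o[n][1].reshape(-1,3);q=W[(np.hypot(W[:,0]-.553,W[:,1]-.05+.01)<.06)&(abs(W[:,2]-.021)<.006)]
    q=W[(np.hypot(W[:,0]-.529,W[:,1]-.0406)<.033)&(abs(W[:,2]-.021)<.005)]
    print(n,'dish',len(q),q.mean(0),cv2.minAreaRect((q[:,:2]*1000).astype(np.float32)))
a=cv2.resize(o["scene"][0][150:250,260:420],(640,400));b=cv2.resize(o["top"][0][140:240,260:400],(560,400))
cv2.imwrite("pics/c7.png",np.hstack([a,b])[:,:,::-1][:, ::1] if 0 else cv2.resize(np.hstack([a,b])[:,:,::-1],(800,267)))
E
```

```text
[ 0.62184975 -0.19195166  0.06532743] 0.042809214810373045 [-0.16400328 -0.38498284 -0.03206216] [ 0.00508442  0.63885643  0.31963697  1.6977818  -0.2542397   0.84119666
  2.09821292]
closing 95.27049172937629
scene dish 406 [0.52739872 0.03973773 0.02188376] ((528.5264892578125, 40.2650146484375), (64.62104797363281, 63.735801696777344), 63.59908676147461)
top dish 1 [0.55620971 0.02929768 0.0208804 ] ((556.209716796875, 29.29767608642578), (0.0, 0.0), 0.0)
```

View pics/c7.png

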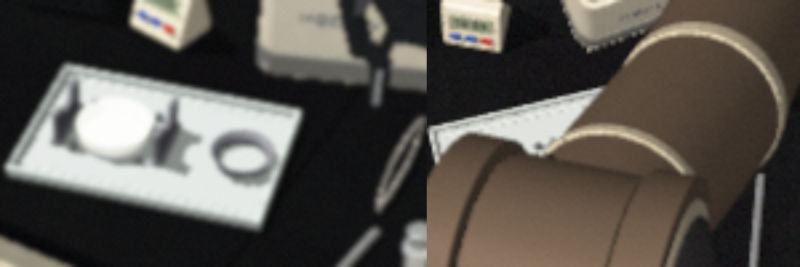

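The dish is flat in its nest (top at z ≈ .021, centred). The gripper is above the tweezers, closing at 95°.

>>> play_rows(series=[-0.001,0,-0.03,0,0,0,0,0,0,-0.022,0,0,0,0,0,0,-0.01,0,0,0,0,0,0,0,0,0,0,0,0,0,0,0,0,0,-1,0,0,0,0,0,0,-1,0,0,0,0,0,0,-1,0,0,0,0,0,0,-1,0,0,0,0,0,0,-1], squeeze=40)

```text
time: 11.18
tcp_pos: [0.6197, -0.1916, 0.0012]
tool_rot: [-0.046, 0.999, -0.0, 0.001]
force: [-0.7, 0.7, 6.7]
opening: 0.0115
grip_force: 41.7
```

>>> play_rows(series=[0,0,0.03,0,0,0,-1,0,0,0.06,0,0,0,-1,0,0,0.04,0,0,0,-1,-0.0113,0.029,0,0,0,-0.1802,-1,-0.0113,0.029,0,0,0,-0.1802,-1,-0.0113,0.029,0,0,0,-0.1802,-1,-0.0113,0.029,0,0,0,-0.1802,-1,-0.0113,0.029,0,0,0,-0.1802,-1,-0.0113,0.029,0,0,0,-0.1802,-1,-0.0113,0.029,0,0,0,-0.1802,-1,-0.0113,0.029,0,0,0,-0.1802,-1,0,0,0,0,0,0,-1])

```text
time: 12.68
tcp_pos: [0.5276, 0.0437, 0.1299]
tool_rot: [0.624, 0.782, 0.0, -0.001]
force: [-0.4, -0.9, -0.1]
opening: 0.0116
grip_force: 41.0
```

>>> play_rows(series=[0,0,-0.04,0,0,0,-1,0,0,-0.02,0,0,0,-1,0,0,0,0,0,0,-1])

```text
time: 13.05
tcp_pos: [0.5277, 0.0396, 0.0692]
tool_rot: [0.625, 0.781, -0.001, -0.001]
force: [0.0, -0.1, 0.6]
opening: 0.0114
grip_force: 41.0
```

```bash
python3 - <<'E'
from fit import *
o=grab(8);s=get_state();t=s["tcp_pos"];print(t,s["opening"],s["force"])
from scipy.spatial.transform import Rotation as R
y=R.from_quat(s["tool_rot"]).as_matrix()[:,1];print('closing',np.degrees(np.arctan2(y[1],y[0])))
a=cv2.resize(o["scene"][0][150:250,240:400],(800,500))
cv2.imwrite("pics/c8.png",a[:,:,::-1])
E
```

```text
[0.52905256 0.03982675 0.0708179 ] 0.011676131162542855 [-0.19628911  0.14566086  0.46858433]
closing 12.66495352965972
```

View pics/c8.png

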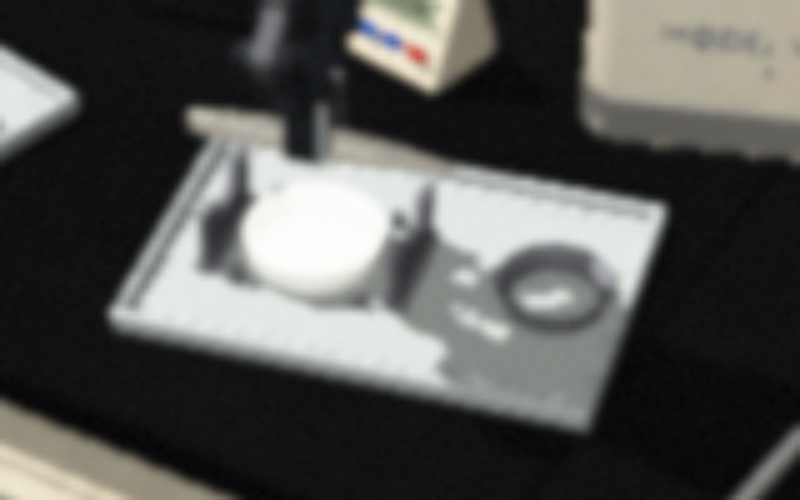

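The tweezers are held level, parallel to the tray and over both cradles. Lowering.

>>> play_rows(series=[0,0.0006,-0.02,0,0,0,-1,0,0,-0.014,0,0,0,-1,0,0,-0.006,0,0,0,-1,0,0,0,0,0,0,-1,0,0,0,0,0,0,-1])

```text
time: 13.78
tcp_pos: [0.5289, 0.0412, 0.0307]
tool_rot: [0.625, 0.781, 0.0, 0.0]
force: [-0.5, -0.5, 0.0]
opening: 0.0115
grip_force: 41.0
```

>>> play_rows(series=[0,0,-0.002,0,0,0,-1,0,0,0,0,0,0,-1,0,0,0,0,0,0,-0.6,0,0,0,0,0,0,-0.3,0,0,0,0,0,0,-0.1,0,0,0.02,0,0,0,0,0,0,0.05,0,0,0,0,0,0,0.06,0,0,0,0,0,0,0.05,0,0,0,0])

```text
time: 14.9
tcp_pos: [0.5286, 0.041, 0.2103]
tool_rot: [0.625, 0.781, 0.0, 0.0]
force: [1.1, -0.3, -0.7]
opening: 0.0428
grip_force: 0.0
```

>>> play_rows(series=[0.007,-0.0417,0,0,0,0,0.2,0.007,-0.0417,0,0,0,0,0.2,0.007,-0.0417,0,0,0,0,0.2,0.007,-0.0417,0,0,0,0,0.2,0.007,-0.0417,0,0,0,0,0.2,0.007,-0.0417,0,0,0,0,0.2,0.007,-0.0417,0,0,0,0,0.2,0.007,-0.0417,-0.02,0,0,0,0.2,0,0,-0.05,0,0,0,0.2,0,0,-0.04,0,0,0,0.2,0,0,0,0,0,0,0.2])

```text
time: 16.27
tcp_pos: [0.5825, -0.2912, 0.0952]
tool_rot: [0.625, 0.781, -0.001, -0.003]
force: [0.7, -0.3, 0.2]
opening: 0.0513
grip_force: 0.0
```

```bash
python3 - <<'E'
from fit import *
o=grab(9);s=get_state();t=s["tcp_pos"];print(t,s["opening"],s["force"])
W=o["scene"][1].reshape(-1,3);c,sn=np.cos(.2217),np.sin(.2217)
l=np.c_[(W[:,0]-.5373)*c+(W[:,1]-.0035)*sn,-(W[:,0]-.5373)*sn+(W[:,1]-.0035)*c,W[:,2]]*1000
q=l[(abs(l[:,0])<12)&(l[:,1]>-40)&(l[:,1]<110)&(l[:,2]>30)&(l[:,2]<70)]
for a in range(-40,110,15):
    m=q[(q[:,1]>=a)&(q[:,1]<a+15)]
    if len(m):print(a,len(m),m.mean(0).round(1),m[:,2].max().round(1))
a=cv2.resize(o["scene"][0][150:275,240:480],(800,417))
cv2.imwrite("pics/c9.png",a[:,:,::-1])
E
```

```text
[ 0.58483938 -0.2928285   0.09924842] 0.051101975108710486 [-0.18084679 -0.00614914  0.89104873]
-40 4 [ -0.2 -27.5  33.8] 36.4
-25 21 [ -0.7 -16.6  33.3] 36.6
-10 26 [ 0.3 -2.7 33.5] 37.0
5 25 [-0.4 12.3 34.1] 39.5
20 36 [-1.5 27.6 33.8] 39.0
35 35 [-1.3 42.1 34.6] 41.6
50 35 [-0.8 58.1 34.4] 38.5
65 29 [-1.6 73.3 34.4] 39.7
80 20 [-0.7 86.6 34.9] 38.3
95 2 [-0.5 95.5 35.2] 37.2
```

View pics/c9.png

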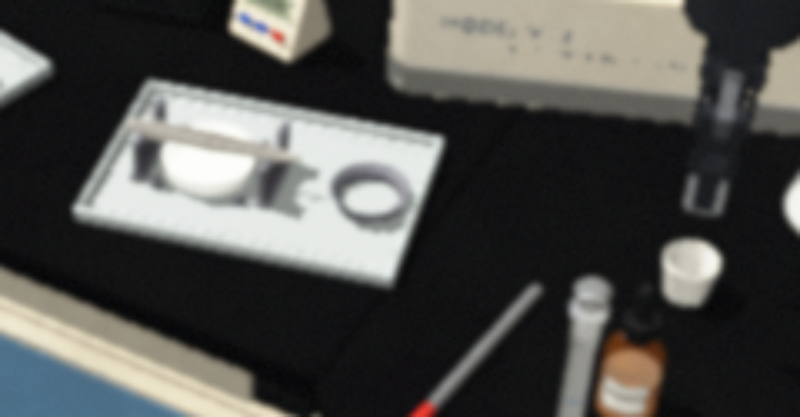

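The tweezers lie level in both notches: measured tops 34–37 mm and lateral offset about 1 mm. The gripper is above the cup at px (690,270) in the crop. I'll grip it high on the rim so the tips stay above the collar when placing.

>>> play_rows(series=[0,0.001,-0.05,0,0,0,0.2,0,0,-0.029,0,0,0,0.2,0,0,0,0,0,0,0.2,0,0,0,0,0,0,-0.3,0,0,0,0,0,0,-0.5,0,0,0,0,0,0,-0.5,0,0,0,0,0,0,-0.5,0,0,0,0,0,0,-0.5], squeeze=25)

```text
time: 17.38
tcp_pos: [0.586, -0.2923, 0.022]
tool_rot: [0.625, 0.781, 0.001, 0.002]
force: [-0.7, 0.6, 7.9]
opening: 0.0339
grip_force: 25.0
```

>>> play_rows(series=[0,0,0.03,0,0,0,-0.5,0,0,0.05,0,0,0,-0.5,-0.0062,0.0439,0,0,0,0,-0.5,-0.0062,0.0439,0,0,0,0,-0.5,-0.0062,0.0439,0,0,0,0,-0.5,-0.0062,0.0439,0,0,0,0,-0.5,-0.0062,0.0439,0,0,0,0,-0.5,0,0,-0.03,0,0,0,-0.5,0,0,0,0,0,0,-0.5])

```text
time: 18.5
tcp_pos: [0.5529, -0.071, 0.069]
tool_rot: [0.624, 0.781, -0.0, -0.001]
force: [0.7, 0.0, -0.7]
opening: 0.0334
grip_force: 25.2
```

```bash
python3 - <<'E'
from fit import *
o=grab(10);s=get_state();t=s["tcp_pos"];print(t,s["opening"],s["force"])
p,W=o["scene"];m=(p.min(2)>120)&(np.hypot(W[...,0]-t[0],W[...,1]-t[1])<.035)&(W[...,2]>t[2]-.02)&(W[...,2]<t[2]+.02)
q=W[m];print(len(q),q.min(0),q.max(0))
E
```

```text
[ 0.55402069 -0.07284704  0.07041024] 0.033101889684352376 [ 0.11877926 -0.1648883  -0.4912765 ]
115 [ 0.52670794 -0.08955778  0.05101414] [ 0.57158812 -0.05555272  0.09019976]
```

>>> play_rows(series=[0,0.001,-0.025,0,0,0,-0.5,0,0,-0.012,0,0,0,-0.5,0,0,-0.003,0,0,0,-0.5,0,0,0,0,0,0,-0.5,0,0,0,0,0,0,-0.5])

```text
time: 19.23
tcp_pos: [0.554, -0.0711, 0.0299]
tool_rot: [0.625, 0.781, 0.0, 0.0]
force: [-0.2, 0.4, -0.6]
opening: 0.0335
grip_force: 25.2
```

>>> play_rows(series=[0,0,-0.003,0,0,0,-0.5,0,0,0,0,0,0,-0.5,0,0,0,0,0,0,-0.5])

```text
time: 19.6
tcp_pos: [0.554, -0.0708, 0.0269]
tool_rot: [0.625, 0.781, 0.0, 0.0]
force: [-1.1, 0.7, 6.7]
opening: 0.0336
grip_force: 25.7
```

Contact with the floor (6.7 N at the expected height). Releasing, then on to the flask.

>>> play_rows(series=[0,0,0,0,0,0,0,0,0,0,0,0,0,0.1,0,0,0,0,0,0,0.1,0,0,0.02,0,0,0,0.1,0,0,0.06,0,0,0,0,0,0,0.06,0,0,0,0,0,0,0.06,0,0,0,0,0,0,0.025,0,0,0,0], squeeze=60)

```text
time: 20.6
tcp_pos: [0.5545, -0.0718, 0.2561]
tool_rot: [0.625, 0.78, 0.002, 0.002]
force: [0.5, 0.2, -0.5]
opening: 0.0428
grip_force: 0.0
```

>>> play_rows(series=[-0.032,-0.0368,0,0,0,0,0,-0.032,-0.0368,0,0,0,0,0,-0.032,-0.0368,0,0,0,0,0,-0.032,-0.0368,0,0,0,0,0,-0.032,-0.0368,0,0,0,0,0,-0.032,-0.0368,0,0,0,0,0,0,0,0,0,0,0,0,0,0,0,0,0,0,0])

```text
time: 21.6
tcp_pos: [0.3617, -0.2915, 0.2518]
tool_rot: [0.625, 0.781, 0.001, 0.0]
force: [-0.4, 0.1, -0.1]
opening: 0.0425
grip_force: 0.0
```

```bash
python3 - <<'E'
from fit import *
o=grab(11);s=get_state();print(s["tcp_pos"],s["opening"],s["joint_pos"])
a=cv2.resize(o["scene"][0][100:325,260:500],(640,600))
cv2.imwrite("pics/c11.png",a[:,:,::-1])
for n in o:
    q=o[n][1].reshape(-1,3);q=q[(np.hypot(q[:,0]-.5542,q[:,1]+.0716)<.03)&(q[:,2]>.028)&(q[:,2]<.05)]
    if len(q)>4:print(n,'cup rim',len(q),q.mean(0),cv2.minAreaRect((q[:,:2]*1000).astype(np.float32)),np.percentile(q[:,2],[5,50,95]))
E
```

```text
[ 0.36228488 -0.29082015  0.25145089] 0.04275051186702317 [-0.34725851  0.15074299  1.04525885  1.98709313 -0.14809294  1.08295221
  0.98564844]
scene cup rim 78 [ 0.55555983 -0.0703875   0.0317549 ] ((554.0653076171875, -71.18470764160156), (37.43172836303711, 33.884395599365234), 60.36967849731445) [0.02833447 0.03162021 0.03532632]
top cup rim 45 [ 0.55497698 -0.06869018  0.0324556 ] ((552.3207397460938, -67.5928955078125), (34.04227066040039, 33.935848236083984), 46.91979217529297) [0.02846996 0.03228187 0.03622857]
```

View pics/c11.png

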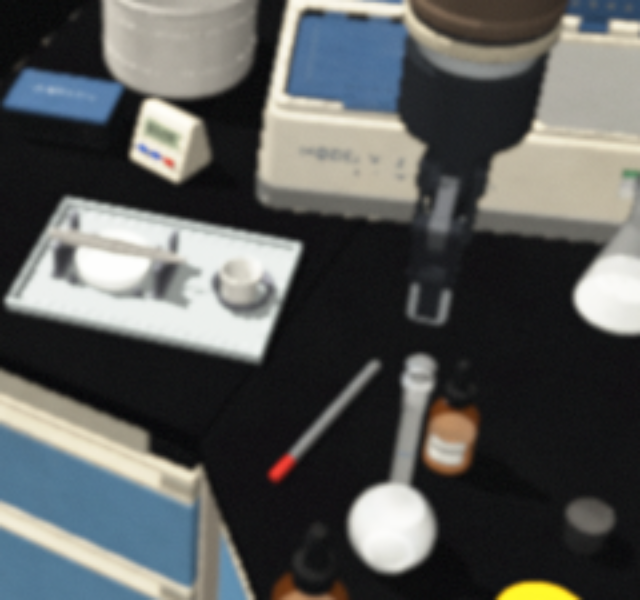

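The cup stands upright in its collar (rim about 34 mm) and the weighing kit is complete. The gripper is above the flask's stopper at px (420,365). Lowering to the neck.

>>> play_rows(series=[0,0,-0.04,0,0,0,0,0,0,-0.04,0,0,0,0,0,0,-0.03,0,0,0,0,0,0,-0.0125,0,0,0,0,0,0,0,0,0,0,0,0,0,0,0,0,0,-0.5,0,0,0,0,0,0,-1,0,0,0,0,0,0,-1,0,0,0,0,0,0,-1,0,0,0,0,0,0,-1], squeeze=60)

```text
time: 22.95
tcp_pos: [0.3623, -0.2921, 0.1299]
tool_rot: [0.625, 0.781, 0.001, 0.001]
force: [-1.3, 0.6, 6.3]
opening: 0.0152
grip_force: 58.4
```

>>> play_rows(series=[0,0,0.01,0,0,0,-1,0,0,0.025,0,0,0,-1,0,0,0.03,0,0,0,-1,0,0,0.025,0,0,0,-1,0,0,0.01,0,0,0,-1,0.003,0.01,0,0,0,0,-1,0.005,0.02,0,0,0,0,-1,0.008,0.03,0,0,0,0,-1,0.01,0.04,0,0,0,0,-1,0.01,0.04,0,0,0,0,-1,0.01,0.04,0,0,0,0,-1,0.01,0.04,0,0,0,0,-1])

```text
time: 24.45
tcp_pos: [0.417, -0.0694, 0.2279]
tool_rot: [0.624, 0.781, -0.0, -0.001]
force: [0.7, -0.6, -1.1]
opening: 0.0152
grip_force: 58.6
```

>>> play_rows(series=[0.011,0.04,0,0,0,0,-1,0.011,0.04,0,0,0,0,-1,0.011,0.04,0,0,0,0,-1,0.011,0.04,0,0,0,0,-1,0.011,0.04,0,0,0,0,-1,0.011,0.04,0,0,0,0,-1,0.011,0.04,0,0,0,0,-1,0.011,0.04,0,0,0,0,-1,0.011,0.039,0,0,0,0,-1,0.01,0.035,0,0,0,0,-1,0.006,0.025,0,0,0,0,-1,0.003,0.01,0,0,0,0,-1])

```text
time: 25.95
tcp_pos: [0.5342, 0.3592, 0.2267]
tool_rot: [0.624, 0.782, -0.001, -0.0]
force: [0.8, -0.4, -0.6]
opening: 0.0148
grip_force: 58.6
```

>>> play_rows(series=[0,0,0,0,0,0,-1,0,0,0,0,0,0,-1])

```text
time: 26.2
tcp_pos: [0.5355, 0.3559, 0.2285]
tool_rot: [0.625, 0.78, -0.0, 0.0]
force: [0.8, -0.4, -1.3]
opening: 0.0151
grip_force: 58.6
```

```bash
python3 - <<'E'
from fit import *
o=grab(12);s=get_state();t=s["tcp_pos"];print(t,s["opening"],s["force"])
for n in o:
    q=o[n][1].reshape(-1,3);q=q[(np.hypot(q[:,0]-t[0],q[:,1]-t[1])<.05)&(q[:,2]>.05)&(q[:,2]<t[2]-.005)]
    if len(q):
      for a,b,R in((.095,.165,.031),(.175,.22,.008)):
        m=q[(q[:,2]>a)&(q[:,2]<b)]
        if len(m)<8:continue
        if R>.02:
            f=least_squares(lambda p:np.linalg.norm(m-p,axis=1)-R,[t[0],t[1],.14],loss='soft_l1',f_scale=.002);print(n,'sphere',len(m),f.x)
        else:
            f=least_squares(lambda p:np.hypot(m[:,0]-p[0],m[:,1]-p[1])-R,t[:2],loss='soft_l1',f_scale=.002);print(n,'neck',len(m),f.x)
      print(n,'zmin',np.percentile(q[:,2],1))
E
```

```text
[0.53563986 0.35610936 0.2289427 ] 0.014996917193306179 [-0.45419377  0.9308936  -1.07742178]
scene sphere 555 [0.5351953  0.35496344 0.12824858]
scene neck 103 [0.53687517 0.35575707]
scene zmin 0.09987307414641446
top sphere 467 [0.53366095 0.35785324 0.12847039]
top neck 42 [0.53448239 0.35893129]
top zmin 0.12173693485845254
```

Mean bulb centre is (.5344,.3564) against the collar at (.5351,.3569), and it hangs upright. Lowering.

>>> play_rows(series=[0.0005,0.0005,-0.02,0,0,0,-1,0,0,-0.03,0,0,0,-1,0,0,-0.02,0,0,0,-1,0,0,-0.012,0,0,0,-1,0,0,-0.006,0,0,0,-1,0,0,-0.003,0,0,0,-1,0,0,0,0,0,0,-1,0,0,0,0,0,0,-1])

```text
time: 27.3
tcp_pos: [0.5364, 0.3581, 0.1383]
tool_rot: [0.625, 0.781, 0.001, 0.0]
force: [-1.0, 0.7, -1.1]
opening: 0.0151
grip_force: 58.6
```

>>> play_rows(series=[0,0,-0.003,0,0,0,-1,0,0,0,0,0,0,-1,0,0,0,0,0,0,-1])

```text
time: 27.68
tcp_pos: [0.5363, 0.3581, 0.135]
tool_rot: [0.625, 0.781, 0.0, 0.0]
force: [-0.1, 0.6, 1.4]
opening: 0.0151
grip_force: 58.8
```

>>> play_rows(series=[0,0,-0.001,0,0,0,-1,0,0,0,0,0,0,-1,0,0,0,0,0,0,-1])

```text
time: 28.05
tcp_pos: [0.5365, 0.3582, 0.135]
tool_rot: [0.625, 0.781, 0.001, -0.0]
force: [-1.2, -0.6, 8.7]
opening: 0.0153
grip_force: 59.7
```

Contact made (8.7 N). Releasing.

>>> play_rows(series=[0,0,0,0,0,0,-0.8,0,0,0,0,0,0,-0.5,0,0,0,0,0,0,-0.2,0,0,0,0,0,0,0,0,0,0.02,0,0,0,0,0,0,0.05,0,0,0,0,0,0,0.05,0,0,0,0])

```text
time: 28.92
tcp_pos: [0.5362, 0.3575, 0.2563]
tool_rot: [0.625, 0.781, 0.0, 0.0]
force: [0.5, 0.8, 0.1]
opening: 0.0426
grip_force: 0.0
```

>>> play_rows(series=[-0.0055,-0.0544,0,0,0,0,0.2,-0.0055,-0.0544,0,0,0,0,0.2,-0.0055,-0.0544,0,0,0,0,0.2,-0.0055,-0.0544,0,0,0,0,0.2,-0.0055,-0.0544,0,0,0,0,0.2,-0.0055,-0.0544,0,0,0,0,0.2,-0.0055,-0.0544,0,0,0,0,0.2,-0.0055,-0.0544,0,0,0,0,0.2,-0.0055,-0.0544,0,0,0,0,0.2,-0.0055,-0.0544,0,0,0,0,0.2,-0.0055,-0.0544,0,0,0,0,0.2,-0.0055,-0.0544,0,0,0,0,0.2])

```text
time: 30.42
tcp_pos: [0.47, -0.2968, 0.2552]
tool_rot: [0.625, 0.781, 0.001, 0.001]
force: [1.4, -0.6, -0.1]
opening: 0.0514
grip_force: 0.0
```

```bash
python3 - <<'E'
from fit import *
o=grab(13);s=get_state();print(s["tcp_pos"],s["opening"])
for n in o:
    Q=o[n][1].reshape(-1,3)
    for nm,c,a,b,R in(('neck',(.535,.357),.08,.165,.008),('cap',(.47,-.294),.062,.11,.010),('body',(.47,-.294),.012,.05,.018)):
        m=Q[(np.hypot(Q[:,0]-c[0],Q[:,1]-c[1])<.03)&(Q[:,2]>a)&(Q[:,2]<b)]
        if len(m)>8:
            f=least_squares(lambda p:np.hypot(m[:,0]-p[0],m[:,1]-p[1])-R,c,loss='soft_l1',f_scale=.002);print(n,nm,len(m),f.x)
    m=Q[(np.hypot(Q[:,0]-.535,Q[:,1]-.357)<.04)&(Q[:,2]<.3)];print('flask top z',np.percentile(m[:,2],99.5))
E
```

```text
[ 0.46732784 -0.30220755  0.25562503] 0.05106295360839725
scene neck 172 [0.53732845 0.35840209]
scene cap 148 [ 0.47396766 -0.2942119 ]
scene body 258 [ 0.47092402 -0.29561488]
flask top z 0.19996695641945564
top neck 75 [0.53516117 0.36119062]
flask top z 0.2009516985104372
```

The flask stands upright, with its top at z ≈ .200 as expected. Descending on the bottle.

>>> play_rows(series=[0,0,0,0,0,0,0.2,0,0,-0.06,0,0,0,0.2,0,0,-0.05,0,0,0,0.2,0,0,0,0,0,0,0.2])

```text
time: 31.02
tcp_pos: [0.469, -0.2919, 0.1415]
tool_rot: [0.624, 0.782, -0.0, -0.003]
force: [-0.3, 0.3, 1.2]
opening: 0.0515
grip_force: 0.0
```

>>> play_rows(series=[0,0,0,0,0,0,0.2,0,0,-0.04,0,0,0,0.2,0,0,-0.04,0,0,0,0.2,0,0,-0.03,0,0,0,0.2,0,0,0,0,0,0,0.2,0,0,0,0,0,0,0.2])

```text
time: 31.78
tcp_pos: [0.4716, -0.2958, 0.0361]
tool_rot: [0.625, 0.781, 0.0, 0.002]
force: [0.0, 0.2, 1.7]
opening: 0.0511
grip_force: 0.0
```

>>> play_rows(series=[0,0,-0.002,0,0,0,0,0,0,0,0,0,0,-0.3,0,0,0,0,0,0,-0.6,0,0,0,0,0,0,-0.6,0,0,0,0,0,0,-0.6,0,0,0,0,0,0,-0.6], squeeze=50)

```text
time: 32.52
tcp_pos: [0.4709, -0.2953, 0.0333]
tool_rot: [0.625, 0.781, 0.001, 0.001]
force: [-0.7, 1.6, 8.8]
opening: 0.0346
grip_force: 49.1
```

>>> play_rows(series=[0,0,0.02,0,0,0,-0.6,0,0,0.03,0,0,0,-0.6,0,0,0.03,0,0,0,-0.6,0,0,0.02,0,0,0,-0.6,0.002,0.02,0,0,0,0,-0.6,0.003,0.035,0,0,0,0,-0.6,0.003,0.045,0,0,0,0,-0.6,0.004,0.05,0,0,0,0,-0.6,0.004,0.05,0,0,0,0,-0.6,0.004,0.05,0,0,0,0,-0.6,0.004,0.05,0,0,0,0,-0.6])

```text
time: 33.9
tcp_pos: [0.494, 0.0068, 0.1324]
tool_rot: [0.625, 0.781, 0.0, 0.0]
force: [0.7, -0.7, -0.7]
opening: 0.0344
grip_force: 50.2
```

>>> play_rows(series=[0.004,0.05,0,0,0,0,-0.6,0.004,0.05,0,0,0,0,-0.6,0.004,0.05,0,0,0,0,-0.6,0.003,0.045,0,0,0,0,-0.6,0.002,0.035,0,0,0,0,-0.6,0.0015,0.023,0,0,0,0,-0.6,0,0,0,0,0,0,-0.6,0,0,0,0,0,0,-0.6,0,0,0,0,0,0,-0.6])

```text
time: 35.02
tcp_pos: [0.5128, 0.2564, 0.1319]
tool_rot: [0.626, 0.78, -0.0, 0.0]
force: [-0.7, -0.0, -0.4]
opening: 0.0345
grip_force: 50.2
```

```bash
python3 - <<'E'
from fit import *
o=grab(14);s=get_state();t=s["tcp_pos"];print(t,s["opening"])
for n in o:
    Q=o[n][1].reshape(-1,3)
    m=Q[(np.hypot(Q[:,0]-t[0],Q[:,1]-t[1])<.03)&(Q[:,2]>.08)&(Q[:,2]<t[2]-.005)]
    if len(m)>8:
        f=least_squares(lambda p:np.hypot(m[:,0]-p[0],m[:,1]-p[1])-.018,t[:2],loss='soft_l1',f_scale=.002);print(n,len(m),f.x,m[:,2].min())
E
```

```text
[0.51274539 0.25694136 0.13189205] 0.03410688900209857
scene 155 [0.51202059 0.25581953] 0.09788956755131749
top 38 [0.51065887 0.25842719] 0.09943245599607797
```

>>> play_rows(series=[0.0015,0.0005,-0.03,0,0,0,-0.6,0,0,-0.03,0,0,0,-0.6,0,0,-0.02,0,0,0,-0.6,0,0,-0.008,0,0,0,-0.6,0,0,-0.003,0,0,0,-0.6,0,0,0,0,0,0,-0.6,0,0,0,0,0,0,-0.6])

```text
time: 36.0
tcp_pos: [0.5145, 0.2588, 0.0414]
tool_rot: [0.625, 0.781, 0.001, 0.0]
force: [-0.4, 0.1, -0.5]
opening: 0.0342
grip_force: 50.2
```

>>> play_rows(series=[0,0,-0.0035,0,0,0,-0.6,0,0,0,0,0,0,-0.6,0,0,0,0,0,0,-0.6])

```text
time: 36.38
tcp_pos: [0.5145, 0.259, 0.0383]
tool_rot: [0.625, 0.781, 0.001, -0.0]
force: [-3.3, -0.5, 10.4]
opening: 0.0342
grip_force: 51.3
```

Contact at the expected height. Releasing and withdrawing.

>>> play_rows(series=[0,0,0,0,0,0,-0.1,0,0,0,0,0,0,0.1,0,0,0,0,0,0,0.1,0,0,0.02,0,0,0,0.1,0,0,0.05,0,0,0,0.1,0,0,0.06,0,0,0,0.1,0,0,0.06,0,0,0,0.1,-0.04,-0.04,0,0,0,0,0.1,-0.04,-0.04,0,0,0,0,0.1,0,0,0,0,0,0,0.1,0,0,0,0,0,0,0.1])

```text
time: 37.75
tcp_pos: [0.4345, 0.1792, 0.2283]
tool_rot: [0.625, 0.781, 0.001, -0.0]
force: [-0.5, 0.2, 0.3]
opening: 0.0471
grip_force: 0.0
```

```bash
python3 - <<'E'
from fit import *
o=grab(15);s=get_state();t=s["tcp_pos"];print(t,s["opening"],s["force"])
cv2.imwrite("pics/c15.png",cv2.resize(o["scene"][0][110:380,140:500],(800,600))[:,:,::-1])
for n in o:
    Q=o[n][1].reshape(-1,3)
    for nm,c in(('flask',(.535,.357)),('bottle',(.5134,.2577)),('stopper',(.444,-.411)),('cup',(.554,-.072))):
        m=Q[(np.hypot(Q[:,0]-c[0],Q[:,1]-c[1])<.04)&(Q[:,2]>.03)&(Q[:,2]<.22)]
        if len(m)>8:print(n,nm,len(m),m.mean(0).round(4),m[:,2].max())
E
```

```text
[0.43489701 0.17938008 0.22779183] 0.04742828538834843 [0.50740678 0.60385891 0.16623741]
scene flask 711 [0.5281 0.3492 0.09  ] 0.20088264718226134
scene bottle 330 [0.507  0.2522 0.0614] 0.11013701685227377
scene stopper 34 [ 0.4431 -0.4119  0.0307] 0.032138398593726344
scene cup 59 [ 0.5554 -0.0708  0.0328] 0.03714175888522036
top stopper 28 [ 0.4415 -0.4074  0.0312] 0.03484857556823452
top cup 28 [ 0.5535 -0.0686  0.0334] 0.03932417732062219
```

View pics/c15.png

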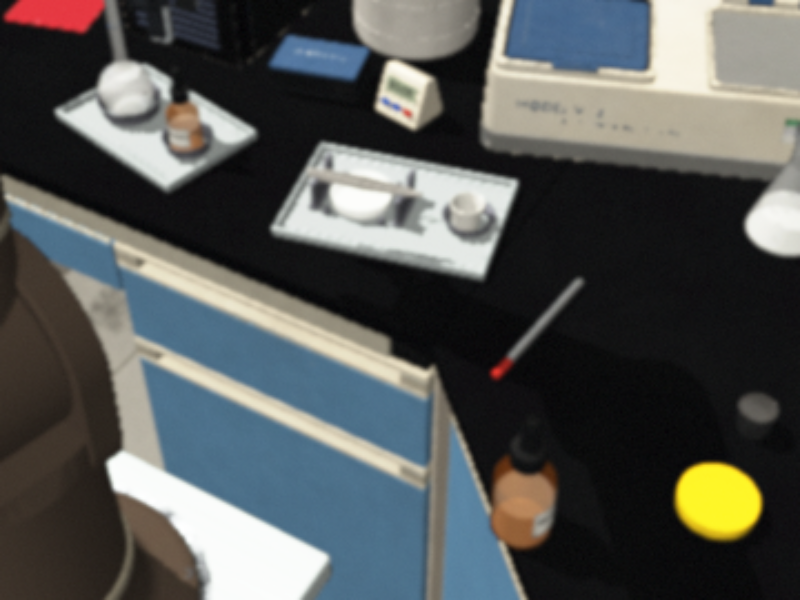

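The picture shows everything in place: flask (125,90) and bottle (185,125) upright in their collars, dish, tweezers and cup (465,210) on the weighing tray. The rod and stopper haven't moved, and the arm is clear.

```bash
python3 -c "
from plant import *
print(job_done())"
```

```text
the job is handed in; nothing more can be done
None
```

Both kits are packed as asked and the job is handed in at about 38 s of the 144 s allowed; the rubber stopper and glass rod were left where they lay.

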